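# Hinge check on two sample warmers

### The arm

A 6-joint arm with a two-finger parallel gripper is mounted at the origin on the work surface. World frame = base frame: x ahead of the robot, y to its left, z up, the work surface at z = 0. Lengths are in m, angles in degrees, forces in N, time in s.
With the tool pointing down it reaches from about 0.35 to 0.875 m from the base axis. Payload 4.2 kg.
Tool frame: the origin (TCP) lies midway between the tips of the shut fingers; the grasp point (between the pads) lies 19 mm behind it; z points along the fingers, y is the direction in which the jaws open and shut (so a half turn about z gives the same grasp; the last joint's range is limited). The gripper opens to 87 mm and grips with 3 to 60 N. Pads are 19 mm wide; open, the fingers measure 117 mm over their backs; the gripper's body (75 mm by 190 mm) begins 51 mm behind the grasp point.
Start: joints at [86.837, 22.042, 0.453, 0, -68.411, -14.817], TCP at [0.193, 0.594, 0.223] pointing down, gripper open.
Joint ranges: [-179.83, 179.83], [-69.29, 118.12], [-61.27, 80.66], [-181.25, 117.63], [-171.15, -9.14], [-177.46, 177.46]. Speed limits (degrees/s): [159.86, 159.86, 180, 180, 180, 180].

### API

Orientations are given as a 3x3 rotation matrix whose columns are the frame's x, y, z axes.
In Python, from station import r gives the robot as it stands.
- The arm moves only by the tool carry_out, never from a script. Its argument "steps" is a list of rows, each a list of 2 entries, a list of its own where there are three numbers: the shift along the tool's x, y, z in cm, then the turn about the tool's z in degrees. In form: [[[x, y, z], twist], ...]. A call has 1 to 20 rows; each row is the pose to reach, as a shift and turn from the pose measured when the call began, along the tool's axes at that moment; what a row does not reach only later rows make up. A row lasts 1/10 s, in which the tool goes at most 50 mm and 8.59 degrees, less where a joint would pass 70% of its speed; a pose out of reach is approached as far as the arm can. A call with a gripper value outside its range is refused whole. "gripper" is the gripper's target within -1 to 1 (fully open at 1, half-way at 0, shut at -1), set as the call begins (left out, the last holds). The fingers move at their own pace and stop on an object; the grip force is fixed at half the most. Time passes only in rows, so rows that repeat a pose let the fingers close. It gives the time, the measured TCP pose, the force and the opening at its end, in the units of the state.
- r.sense(): the state, without advancing time (a new reading comes with each control period).
- r.capture(name): name is "side" or "top" or "wrist"; returns the picture (384x512x3 uint8, red, green, blue); there is no depth.
- r.calibration(name): a dict with "camera_matrix" (3x3 intrinsics, pixels), "world_from_camera" (4x4, takes a point from camera to world coordinates). Camera axes: x right, y up, looking along -z (the intrinsics and any distortion apply to the point x, -y, -z); pixel columns grow to the right and rows downward; lengths in m; the calibration is good to about 2 mm. A picture is of the moment at which its call begins: read the wrist's pose just before it. calibration takes no time and is no camera call; for the wrist camera it gives the pose at the moment of the call.
- r.finish_job(): hands the job in, once; it reports no verdict.
Trained networks look in the newest picture that a camera, given by its name, has taken for a name from the list of things; names that differ only in an ending like _2 or _b are one class to them, and where a whole thing is asked for, a point or a joint stands for the part that bears it (a point fixed in the world has none). Each returns a list of dicts, best first, with "confidence" (0 to 1); they miss things now and then, are a little off and sometimes report something else, mostly with a low value. They report only what shows in the picture. A call takes as long as a camera call.
- r.cut_out(camera, target): "pixels" (384x512 bool, what is visible of it).
- r.place_of(camera, target): "centre" ([x, y, z] in m, in world coordinates, good to about 4 mm: a listed point, or the origin of a listed thing).
The state is a dict: "time_s": time; "joints": joint angles; "joint_velocities": joint speeds; "effort": joint torques, N m; "tcp_pos": TCP position; "ee_rot": TCP orientation; "wrist_force": force on the tool from outside, world axes, zero at the start; "moment": the same for the moment, N m; "gripper_width": opening from 0.0 (shut) to 1.0 (fully open).
Only numpy, scipy, OpenCV 4.12 (cv2) and the standard library are available. Lean on these libraries where they do the work, as an engineer would, in place of code of your own. Each camera call takes 0.05 s, during which the arm holds its last target. There are 200 camera calls.

### The job

One of these two sample warmers has a worn lid hinge. First the left one, then the right one (as the robot sees them), lift the lid by its knob to about 45 degrees and ease off to feel whether the hinge carries it: leave the lid that holds standing open there by itself, and lower the one that does not by hand until it is fully shut, never letting it drop. Hold the thin plastic knobs lightly, with no more than 40 N of grip, and leave everything else on the bench where it is.

Things in the scene. Friction and masses are not known exactly. Their poses are not given: they have to be found in the camera images.
- box_a: bench sample warmer (cream box, fixed to the bench), one of an identical pair, 200 deep (x) x 180 wide (y) x 100 high with 12 thick walls, full of vials up to 10 below the rim; stands anywhere left or right, which of the two is where changes from start to start. Origin: centre of its underside; its own -x is the front (control panel, lid knob), +x the back with the hinge, z up.
- lid_a (a joint): angle in rad of the flat grey lid of box_a (200 x 180 x 12 thick, about 0.5 to 0.7 kg): 0 = shut, grows as the front edge rises, end stop 1.4. Its hinge is either sound or worn; the two look the same and are told apart only by feel (see lid_a_hinge). Shut, the lid's top face is 113 above the bench.
- lid_a_knob (a point): centre of the black, thin-walled plastic ball knob (30 diameter; grip it with at most 40 N) on a 12 diameter stem, on the lid's mid-line 25 from its front edge; shut, the ball's centre is 39 above the lid's top face and 152 above the bench; 175 in front of and 52 above the hinge axis. With the jaws closing along the box's y it pivots in the grasp as the lid swings.
- lid_a_hinge (a point): middle of the hinge axis (along the box's y, at the top back edge), 100 above the bench, 100 behind the box's centre. Sound hinge: stiff, stays wherever it is left; at the knob along its swing some 10 to 13 N to raise, a push of 3 to 6 N to lower it from 45 degrees. Worn: hardly any friction, the lid leans on the hand with 1.5 to 4.5 N up and down, and falls if let go.
- box_b: bench sample warmer (cream box, fixed to the bench), one of an identical pair, 200 deep (x) x 180 wide (y) x 100 high with 12 thick walls, full of vials up to 10 below the rim; stands anywhere left or right, which of the two is where changes from start to start. Origin: centre of its underside; its own -x is the front (control panel, lid knob), +x the back with the hinge, z up.
- lid_b (a joint): angle in rad of the flat grey lid of box_b (200 x 180 x 12 thick, about 0.5 to 0.7 kg): 0 = shut, grows as the front edge rises, end stop 1.4. Its hinge is either sound or worn; the two look the same and are told apart only by feel (see lid_b_hinge). Shut, the lid's top face is 113 above the bench.
- lid_b_knob (a point): centre of the black, thin-walled plastic ball knob (30 diameter; grip it with at most 40 N) on a 12 diameter stem, on the lid's mid-line 25 from its front edge; shut, the ball's centre is 39 above the lid's top face and 152 above the bench; 175 in front of and 52 above the hinge axis. With the jaws closing along the box's y it pivots in the grasp as the lid swings.
- lid_b_hinge (a point): middle of the hinge axis (along the box's y, at the top back edge), 100 above the bench, 100 behind the box's centre. Sound hinge: stiff, stays wherever it is left; at the knob along its swing some 10 to 13 N to raise, a push of 3 to 6 N to lower it from 45 degrees. Worn: hardly any friction, the lid leans on the hand with 1.5 to 4.5 N up and down, and falls if let go.
- beaker: bystander, loose: glass beaker, 68 dia x 85 high, upright in the gap between the warmers, nearest the robot. Origin: centre of its underside
- flask: bystander, loose: conical glass flask, 76 dia x 104 high, upright in the gap between the warmers. Origin: centre of its underside
- tip_box: bystander, loose: grey box of pipette tips, 80 x 110 x 52 high, to the right of the right warmer. Origin: centre of its underside
- cylinder: bystander, loose: slim glass measuring cylinder on a 44 dia foot, 133 high, upright in the gap between the warmers. Origin: centre of its underside
- amber_bottle: bystander, loose: amber reagent bottle, 60 dia x 130 high, upright in the gap between the warmers, farthest from the robot. Origin: centre of its underside
- jar: bystander, loose: white jar, 68 dia x 80 high, to the right of the right warmer. Origin: centre of its underside
- pipette: bystander, loose: hand pipette lying down, 250 long, to the left of the left warmer. Origin: centre of its underside (under the middle of the body; long axis x)

How it is judged (in metres and radians):
On the way, in this order (a step that is already met when the one before it is completed fails the run):
1. the lid of the left warmer (the one at y above 0) has been lifted to its test angle, above 35 degrees (((world y of box_a above 0 m and value of joint lid_a above 0.61 rad) or (world y of box_b above 0 m and value of joint lid_b above 0.61 rad))), for 0.2 s.
2. the lid of the right warmer has been lifted to its test angle, above 35 degrees (((world y of box_a below 0 m and value of joint lid_a above 0.61 rad) or (world y of box_b below 0 m and value of joint lid_b above 0.61 rad))), for 0.2 s.
At the end, for the whole second after the job is handed in: One lid (it can only be the one whose hinge holds) stands open by itself at 35 to 57 degrees, at rest; the other is fully shut (under 0.03 rad); both are let go (((value of joint lid_a between 0.61 and 1 rad and velocity of joint lid_a between -0.02 and 0.02 rad/s and value of joint lid_b below 0.03 rad) or (value of joint lid_b between 0.61 and 1 rad and velocity of joint lid_b between -0.02 and 0.02 rad/s and value of joint lid_a below 0.03 rad))); the robot touches nothing.
It fails at once if a lid falls: it closes faster than 1.2 rad/s (velocity of joint any of lid_a, lid_b below -1.2 rad/s).
It fails at once if a knob is squeezed or wrenched: all the contact forces of the fingers on the lid (a pinch counts from both sides) add up to more than 90 N (contact force between the fingers and lid_a above 90 N or contact force between the fingers and lid_b above 90 N).
It fails at once if a bystander is moved by more than 30 mm (distance of any of beaker, flask, tip_box, cylinder, amber_bottle, jar, pipette from where it was at the start of the episode above 0.03 m).
It also fails if it takes over 69 s, if anything falls off the work surface, if the arm or the gripper's body presses on something with over 40 N, if the wrist force passes 120 N, or if a joint passes its speed limit or range.

## Working session

There is one attempt and no reset: what is moved stays moved. The work goes in short steps, Python scripts to look and compute and a tool call to move; the robot and the scene stay as the last step left them, time stands still between calls to the robot, and variables do not carry over. Pictures are saved under pics/ and viewed, about 8 in all and at most 12, crops included, and the job is handed in when it is done.

Besides the shell and the picture viewer there is one more tool, called after ">>>" as name(argument=value, ...) on one line, values as JSON. carry_out: Moves the arm, as the interface text tells. Its arguments: {"type":"object","properties":{"steps":{"type":"array","items":{"type":"array"}},"gripper":{"type":"number"}},"required":["steps"]}

```bash
mkdir -p pics; python3 - <<'E'
from station import r
import cv2, numpy as np
s=r.sense()
for k in("time_s","tcp_pos","ee_rot","wrist_force","gripper_width"): print(k,np.round(s[k],4).tolist())
ims=[]
for c in("top","side","wrist"):
    im=r.capture(c); ims.append(im)
    for n in("lid_a_knob","lid_a_hinge","box_a"):
        print(c,n,[(np.round(d["centre"],3).tolist(),round(d["confidence"],2)) for d in r.place_of(c,n)])
cv2.imwrite("pics/1.png",cv2.resize(cv2.cvtColor(np.vstack([np.hstack(ims[:2]),np.hstack([ims[2],ims[2]*0])]),cv2.COLOR_RGB2BGR),(800,600)))
E
```

```text
time_s 0.0
tcp_pos [0.1927, 0.5939, 0.2215]
ee_rot [[0.9511, -0.3089, -0.0006], [-0.3089, -0.9511, -0.0021], [0.0001, 0.0022, -1.0]]
wrist_force [-0.2433, 1.0763, 0.4635]
gripper_width 1.0044
top lid_a_knob [([0.617, -0.018, 0.002], 0.73), ([0.469, 0.185, 0.152], 0.66)]
top lid_a_hinge [([0.642, 0.175, 0.1], 0.94), ([0.618, -0.02, 0.002], 0.63)]
top box_a [([0.544, 0.183, 0.0], 0.77), ([0.614, -0.225, -0.001], 0.71), ([0.644, 0.174, 0.101], 0.28)]
side lid_a_knob [([0.47, 0.19, 0.151], 0.57)]
side lid_a_hinge [([0.641, 0.172, 0.099], 0.79), ([0.47, 0.187, 0.152], 0.44)]
side box_a [([0.542, 0.183, 0.002], 0.95), ([0.614, -0.222, -0.0], 0.64)]
wrist lid_a_knob []
wrist lid_a_hinge []
wrist box_a []
```

View pics/1.png

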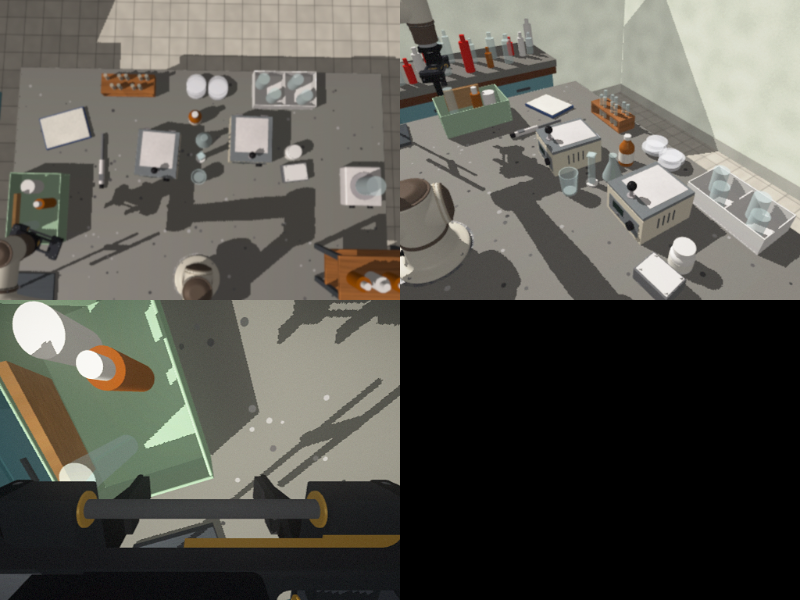

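The top view (top-left) shows the left warmer at about (157,153) with its knob low right at about (168,172). The right warmer is at (250,137), with its knob near (253,153). The beaker, flask, cylinder and bottle stand in the gap. The arm is over the green bin at the left. I'll lift and go above the left knob.

>>> carry_out(steps=[[[0, 0, -4], 0], [[0, 0, -8], 0], [[4, 3, -9], -2], [[8, 6, -9], -4], [[12, 9.2, -9], -6], [[16, 12.3, -9], -8], [[20, 15.4, -9], -10], [[24, 18.5, -9], -12], [[28, 21.6, -9], -13.3], [[32, 24.7, -9], -13.3], [[36, 27.8, -9], -13.3], [[38.9, 30, -9], -13.3], [[38.9, 30, -9], -13.3], [[38.9, 30, -9], -13.3], [[38.9, 30, -9], -13.3]], gripper=1)

```text
time_s: 2.1
tcp_pos: [0.47, 0.1895, 0.3126]
ee_rot: [[0.997, -0.081, 0.0], [-0.081, -0.997, 0.0], [0.0, -0.0, -1.0]]
wrist_force: [-0.9, 0.2, 0.8]
gripper_width: 1.002
```

```bash
cat > h.py <<'E'
from station import r
import cv2, numpy as np
def st():
    s=r.sense(); R=np.array(s["ee_rot"])
    print("t",round(s["time_s"],2),"tcp",np.round(s["tcp_pos"],4),"yaw",round(float(np.degrees(np.arctan2(R[1,0],R[0,0]))),2),"F",np.round(s["wrist_force"],2),"w",round(float(s["gripper_width"]),3))
    return s
def look(c,names=("lid_a_knob","lid_a_hinge","box_a")):
    im=r.capture(c)
    for n in names: print(c,n,[(np.round(d["centre"],4).tolist(),round(d["confidence"],2)) for d in r.place_of(c,n)])
    return im
def save(n,*ims): cv2.imwrite(f"pics/{n}.png",cv2.cvtColor(cv2.resize(np.hstack(ims),(800,600//len(ims))),cv2.COLOR_RGB2BGR))
E
python3 - <<'E'
from h import *
st(); w=look("wrist"); t=look("top")
for c in r.cut_out("top","lid_a"):
    p=c["pixels"].astype(np.uint8); ys,xs=np.nonzero(p)
    if len(xs): print("lid",round(c["confidence"],2),len(xs),cv2.minAreaRect(np.column_stack([xs,ys]).astype(np.float32)))
crop=t[100:230,120:370]
save(2,w,cv2.resize(crop,(512,384)))
print(np.round(r.calibration("top")["world_from_camera"],3).tolist(),np.round(r.calibration("top")["camera_matrix"],1).tolist())
E
```

```text
t 2.1 tcp [0.47   0.1895 0.3126] yaw -4.65 F [-0.91  0.19  0.79] w 1.002
wrist lid_a_knob [([0.4682, 0.1888, 0.1495], 0.91)]
wrist lid_a_hinge [([0.643, 0.1713, 0.1013], 0.58)]
wrist box_a [([0.6149, -0.2195, 0.0036], 0.85), ([0.542, 0.1829, 0.0008], 0.78), ([0.4713, 0.1888, 0.1514], 0.65)]
top lid_a_knob [([0.4677, 0.1877, 0.1512], 0.64)]
top lid_a_hinge [([0.6389, 0.1747, 0.1], 0.94)]
top box_a [([0.5435, 0.182, -0.0025], 0.98), ([0.6181, -0.0164, -0.0031], 0.74), ([0.6125, -0.2256, 0.0018], 0.55)]
lid 0.82 3172 ((322.15423583984375, 178.29806518554688), (55.03557586669922, 59.69820022583008), 2.385944128036499)
lid 0.57 1913 ((201.17782592773438, 195.66236877441406), (53.33149719238281, 58.56510925292969), 5.5275397300720215)
[[0.019, 0.994, -0.107, 0.402], [-1.0, 0.019, -0.002, 0.01], [0.0, 0.107, 0.994, 1.727], [0.0, 0.0, 0.0, 1.0]] [[483.2, 0.0, 251.3], [0.0, 483.2, 187.0], [0.0, 0.0, 1.0]]
```

View pics/2.png

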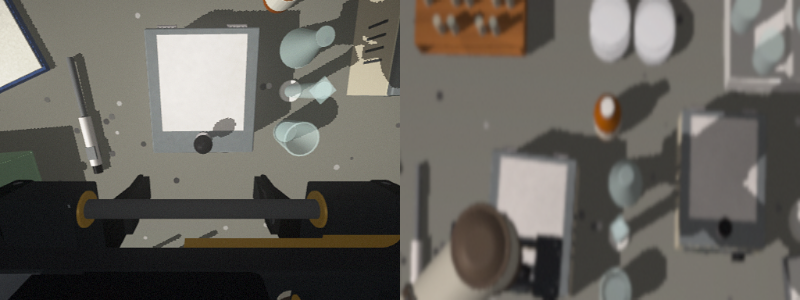

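Wrist view: the left knob is at (203,143), midway between the fingers, and the box edges are parallel to the tool. I'll descend and grip.

>>> carry_out(steps=[[[-0.1, 0, 4], 0], [[-0.1, 0, 8], 0], [[-0.1, 0, 12], 0], [[-0.1, 0, 15], 0], [[-0.1, 0, 17], 0], [[-0.1, 0, 18], 0], [[-0.1, 0, 18], 0], [[-0.1, 0, 18], 0], [[-0.1, 0, 18], 0]])

```text
time_s: 3.45
tcp_pos: [0.47, 0.1901, 0.134]
ee_rot: [[0.997, -0.081, 0.002], [-0.081, -0.997, 0.002], [0.002, -0.002, -1.0]]
wrist_force: [0.3, -1.3, 0.3]
gripper_width: 1.005
```

>>> carry_out(steps=[[[0, 0, 0], 0], [[0, 0, 0], 0], [[0, 0, 0], 0], [[0, 0, 0], 0], [[0, 0, 0], 0], [[0, 0, 0], 0], [[0, 0, 0], 0], [[0, 0, 0], 0]], gripper=-1)

```text
time_s: 4.25
tcp_pos: [0.4696, 0.1888, 0.1339]
ee_rot: [[0.997, -0.08, 0.001], [-0.08, -0.997, -0.001], [0.001, 0.001, -1.0]]
wrist_force: [5.0, -12.3, 0.9]
gripper_width: 0.358
```

```bash
python3 - <<'E'
from h import *
st(); a=look("wrist"); b=look("side"); save(3,a,b)
p=np.radians(16.55);
for th in range(0,48,3):
    q=np.radians(th); print(th,[round(100*.18256*(np.cos(p)-np.cos(p+q)),1),round(-100*.18256*(np.sin(p+q)-np.sin(p)),1)])
E
```

```text
t 4.25 tcp [0.4696 0.1888 0.1339] yaw -4.58 F [  4.97 -12.3    0.88] w 0.358
wrist lid_a_knob [([0.4702, 0.1874, 0.1516], 0.63)]
wrist lid_a_hinge []
wrist box_a [([0.5413, 0.181, -0.0011], 0.68)]
side lid_a_knob [([0.4669, 0.1882, 0.1527], 0.64)]
side lid_a_hinge [([0.6386, 0.1733, 0.1004], 0.68)]
side box_a [([0.6137, -0.223, 0.001], 0.88), ([0.4455, 0.001, 0.0001], 0.7), ([0.5429, 0.1809, 0.0017], 0.68)]
0 [np.float64(0.0), np.float64(-0.0)]
3 [np.float64(0.3), np.float64(-0.9)]
6 [np.float64(0.6), np.float64(-1.8)]
9 [np.float64(1.0), np.float64(-2.7)]
12 [np.float64(1.5), np.float64(-3.5)]
15 [np.float64(1.9), np.float64(-4.4)]
18 [np.float64(2.5), np.float64(-5.2)]
21 [np.float64(3.0), np.float64(-5.9)]
24 [np.float64(3.6), np.float64(-6.7)]
27 [np.float64(4.3), np.float64(-7.4)]
30 [np.float64(4.9), np.float64(-8.1)]
33 [np.float64(5.7), np.float64(-8.7)]
36 [np.float64(6.4), np.float64(-9.3)]
39 [np.float64(7.2), np.float64(-9.9)]
42 [np.float64(8.0), np.float64(-10.4)]
45 [np.float64(8.8), np.float64(-10.9)]
```

View pics/3.png

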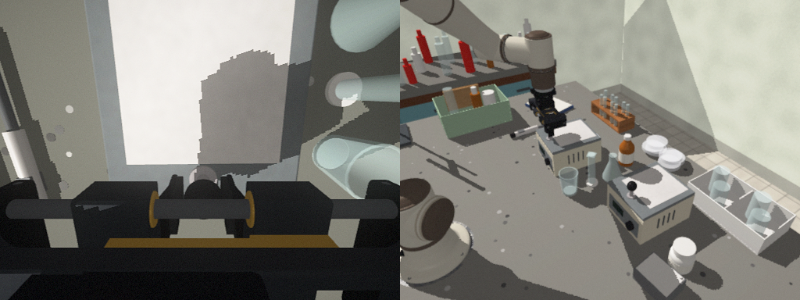

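The knob is held: the opening is 31 mm and the side view agrees. I'll lift along the arc in two halves.

>>> carry_out(steps=[[[0, 0, 0], 0], [[0.1, 0, -0.5], 0], [[0.3, 0, -0.9], 0], [[0.45, 0, -1.4], 0], [[0.6, 0, -1.8], 0], [[0.8, 0, -2.3], 0], [[1.0, 0, -2.7], 0], [[1.25, 0, -3.1], 0], [[1.5, 0, -3.5], 0], [[1.7, 0, -4], 0], [[1.9, 0, -4.4], 0], [[2.2, 0, -4.8], 0], [[2.5, 0, -5.2], 0], [[2.75, 0, -5.55], 0], [[3.0, 0, -5.9], 0]])

```text
time_s: 6.15
tcp_pos: [0.4989, 0.1854, 0.193]
ee_rot: [[0.997, -0.08, -0.001], [-0.08, -0.997, -0.003], [-0.001, 0.003, -1.0]]
wrist_force: [-1.6, 2.9, -12.1]
gripper_width: 0.324
```

```bash
python3 - <<'E'
from h import *
st(); a=look("wrist",("lid_a_knob",)); b=look("side",("lid_a_knob",)); st(); save(4,a,b[90:240,130:330])if 0 else save(4,a,cv2.resize(b[90:210,130:290],(512,384)))
E
```

```text
t 6.15 tcp [0.4989 0.1854 0.193 ] yaw -4.6 F [ -1.64   2.93 -12.06] w 0.324
wrist lid_a_knob [([0.4999, 0.1829, 0.214], 0.98)]
side lid_a_knob [([0.4992, 0.1899, 0.2115], 0.64)]
t 6.35 tcp [0.4996 0.1854 0.1937] yaw -4.57 F [-2.54  2.51 -6.3 ] w 0.33
```

View pics/4.png

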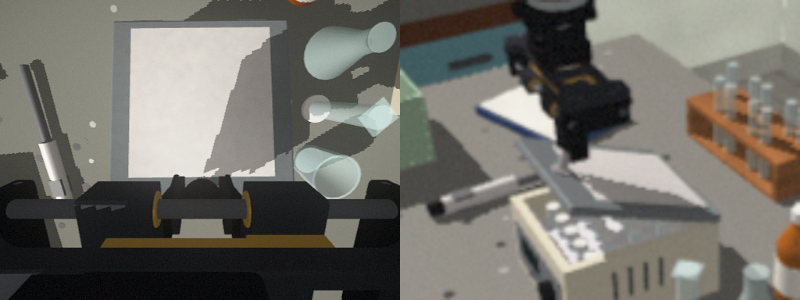

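The lid is up about 20° and the knob is still centred in the pads. I'll continue to 45°.

>>> carry_out(steps=[[[0.3, 0, -0.4], 0], [[0.6, 0, -0.75], 0], [[0.95, 0, -1.1], 0], [[1.3, 0, -1.45], 0], [[1.6, 0, -1.8], 0], [[1.9, 0, -2.15], 0], [[2.3, 0, -2.45], 0], [[2.7, 0, -2.75], 0], [[3.05, 0, -3.05], 0], [[3.4, 0, -3.35], 0], [[3.8, 0, -3.65], 0], [[4.2, 0, -3.95], 0], [[4.6, 0, -4.2], 0], [[5.0, 0, -4.45], 0], [[5.4, 0, -4.7], 0], [[5.7, 0, -4.9], 0]])

```text
time_s: 7.95
tcp_pos: [0.5557, 0.1813, 0.2424]
ee_rot: [[0.997, -0.08, -0.001], [-0.08, -0.997, -0.003], [-0.001, 0.003, -1.0]]
wrist_force: [-3.8, 5.4, -11.9]
gripper_width: 0.323
```

```bash
python3 - <<'E'
from h import *
for i in range(3): st(); look("wrist",("lid_a_knob",))
E
```

```text
t 7.95 tcp [0.5557 0.1813 0.2424] yaw -4.57 F [ -3.84   5.43 -11.91] w 0.323
wrist lid_a_knob [([0.554, 0.1805, 0.2557], 0.7)]
t 8.05 tcp [0.5563 0.1813 0.2428] yaw -4.57 F [-3.93  4.94 -9.64] w 0.33
wrist lid_a_knob [([0.5545, 0.1814, 0.2563], 0.88)]
t 8.15 tcp [0.5563 0.1814 0.2428] yaw -4.57 F [ -3.11   4.65 -10.82] w 0.327
wrist lid_a_knob [([0.5533, 0.1799, 0.258], 0.8)]
```

>>> carry_out(steps=[[[-0.15, 0, 0.1], 0], [[-0.3, 0, 0.2], 0], [[-0.45, 0, 0.25], 0], [[-0.6, 0, 0.3], 0], [[-0.75, 0, 0.35], 0], [[-0.75, 0, 0.35], 0]])

```text
time_s: 8.85
tcp_pos: [0.5539, 0.1816, 0.2415]
ee_rot: [[0.997, -0.079, 0.013], [-0.079, -0.997, -0.001], [0.013, 0.0, -1.0]]
wrist_force: [11.7, -1.1, -10.8]
gripper_width: 0.325
```

```bash
python3 - <<'E'
from h import *
st(); r.capture("wrist"); st()
E
```

```text
t 8.85 tcp [0.5539 0.1816 0.2415] yaw -4.56 F [ 11.74  -1.11 -10.79] w 0.325
t 8.9 tcp [0.5539 0.1816 0.2415] yaw -4.56 F [ 11.45  -1.96 -10.32] w 0.327
```

Left hinge: lowering needs a push of about 5 N along the swing (it resisted: 7.5 mm commanded, 2.6 moved), and raising took about 9 N, so it is sound. I'll relax, then open.

>>> carry_out(steps=[[[0, 0, 0], 0], [[0, 0, 0], 0], [[0, 0, 0], 0]])

```text
time_s: 9.2
tcp_pos: [0.5541, 0.1815, 0.2415]
ee_rot: [[0.997, -0.079, 0.013], [-0.079, -0.997, -0.001], [0.013, 0.0, -1.0]]
wrist_force: [1.0, 1.4, -10.9]
gripper_width: 0.329
```

>>> carry_out(steps=[[[0, 0, 0], 0], [[0, 0, 0], 0], [[0, 0, 0], 0], [[0, 0, 0], 0], [[0, 0, 0], 0], [[0, 0, 0], 0], [[0, 0, 0], 0], [[0, 0, 0], 0]], gripper=1)

```text
time_s: 10.0
tcp_pos: [0.5541, 0.1815, 0.2415]
ee_rot: [[0.997, -0.079, 0.013], [-0.079, -0.997, -0.002], [0.013, 0.001, -1.0]]
wrist_force: [-0.4, -0.4, -0.0]
gripper_width: 0.954
```

```bash
python3 - <<'E'
from h import *
st(); a=look("wrist",("lid_a_knob",));b=look("side",("lid_a_knob","lid_a_hinge")); save(5,a,cv2.resize(b[90:330,130:450],(512,384)))
E
```

```text
t 10.0 tcp [0.5541 0.1815 0.2415] yaw -4.55 F [-0.4  -0.37 -0.03] w 0.954
wrist lid_a_knob [([0.6392, 0.1741, 0.0998], 0.73), ([0.557, 0.1807, 0.2548], 0.56)]
side lid_a_knob [([0.5532, 0.1824, 0.2593], 0.63), ([0.7146, 0.017, -0.0003], 0.38)]
side lid_a_hinge [([0.6363, 0.1736, 0.0997], 0.76)]
```

View pics/5.png

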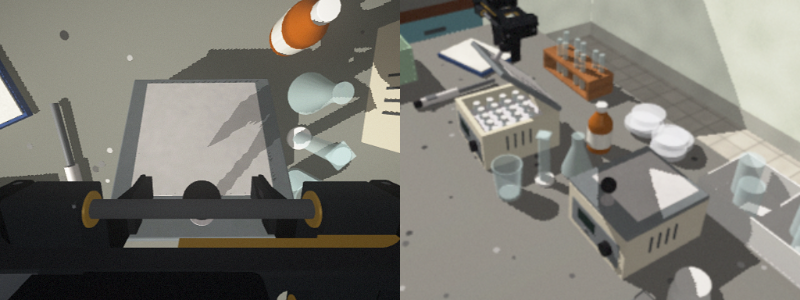

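The left lid stands open at about 43° by itself, with zero force on the tool. I'll withdraw upward and go above the right warmer.

>>> carry_out(steps=[[[0, 0, -3], 0], [[0, 0, -6], 0], [[0, 0, -10], 0], [[0, 0, -11], 0], [[0, 4, -11], 0], [[0.2, 8, -11], 0], [[0.4, 12, -11], 0], [[0.6, 16, -11], -1], [[0.8, 20, -11], -2], [[1, 24, -11], -3], [[1.1, 28, -11], -3], [[1.2, 32, -10], -3], [[1.3, 36, -9], -3], [[1.3, 39, -8], -3], [[1.3, 40.3, -7.4], -3], [[1.3, 40.3, -7.4], -3], [[1.3, 40.3, -7.4], -3], [[1.3, 40.3, -7.4], -3]])

```text
time_s: 12.05
tcp_pos: [0.5346, -0.2202, 0.3165]
ee_rot: [[1.0, -0.026, 0.014], [-0.026, -1.0, -0.002], [0.014, 0.001, -1.0]]
wrist_force: [0.5, 0.0, 0.4]
gripper_width: 0.999
```

```bash
python3 - <<'E'
from h import *
s=st(); a=look("wrist",("lid_b_knob","lid_b_hinge","box_b"));b=look("side",("lid_b_knob","lid_b_hinge","box_b"));look("top",("lid_b_hinge","lid_b_knob")); save(6,a,cv2.resize(b[90:330,130:450],(512,384)))
E
```

```text
t 12.05 tcp [ 0.5346 -0.2202  0.3165] yaw -1.47 F [0.49 0.04 0.36] w 0.999
wrist lid_b_knob [([0.5379, -0.222, 0.1557], 0.69)]
wrist lid_b_hinge [([0.7115, -0.2258, 0.1], 0.7), ([0.5402, -0.2213, 0.1532], 0.45)]
wrist box_b [([0.6138, -0.2223, -0.0019], 0.82), ([0.5426, 0.1838, -0.0003], 0.76)]
side lid_b_knob [([0.5413, -0.2238, 0.1492], 0.92)]
side lid_b_hinge [([0.7154, -0.2282, 0.1033], 0.84), ([0.6172, -0.0201, 0.0027], 0.38)]
side box_b [([0.5452, 0.1828, -0.002], 0.82), ([0.6159, -0.2249, 0.0043], 0.71)]
top lid_b_hinge [([0.5376, -0.2183, 0.1554], 0.54)]
top lid_b_knob [([0.5378, -0.2187, 0.1524], 0.88), ([0.7133, -0.2226, 0.0989], 0.43)]
```

View pics/6.png

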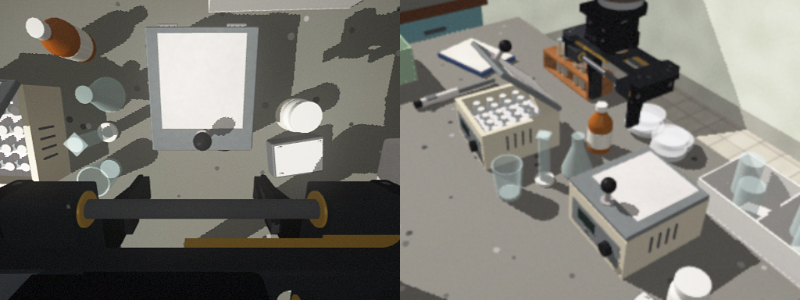

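The right knob is at (202,141) in the wrist view and the box edges are parallel. I'll descend and grip.

>>> carry_out(steps=[[[0.2, 0.1, 4], 0], [[0.2, 0.1, 8], 0], [[0.2, 0.1, 12], 0], [[0.2, 0.1, 15], 0], [[0.2, 0.1, 17.3], 0], [[0.2, 0.1, 18.3], 0], [[0.2, 0.1, 18.3], 0], [[0.2, 0.1, 18.3], 0], [[0.2, 0.1, 18.3], 0]])

```text
time_s: 13.5
tcp_pos: [0.5396, -0.2226, 0.1346]
ee_rot: [[1.0, -0.027, 0.017], [-0.027, -1.0, -0.002], [0.017, 0.002, -1.0]]
wrist_force: [0.6, 0.1, -0.2]
gripper_width: 0.997
```

>>> carry_out(steps=[[[0, 0, 0], 0], [[0, 0, 0], 0], [[0, 0, 0], 0], [[0, 0, 0], 0], [[0, 0, 0], 0], [[0, 0, 0], 0], [[0, 0, 0], 0], [[0, 0, 0], 0]], gripper=-1)

```text
time_s: 14.3
tcp_pos: [0.5396, -0.2224, 0.1346]
ee_rot: [[0.999, -0.027, 0.017], [-0.027, -1.0, -0.002], [0.017, 0.001, -1.0]]
wrist_force: [0.0, 8.9, 1.9]
gripper_width: 0.354
```

>>> carry_out(steps=[[[0, 0, 0], 0], [[0.1, 0, -0.5], 0], [[0.3, 0, -0.9], 0], [[0.45, 0, -1.4], 0], [[0.6, 0, -1.8], 0], [[0.6, 0, -1.8], 0], [[0.6, 0, -1.8], 0]])

```text
time_s: 15.0
tcp_pos: [0.5457, -0.2216, 0.1522]
ee_rot: [[0.999, -0.027, 0.017], [-0.027, -1.0, -0.0], [0.017, -0.0, -1.0]]
wrist_force: [3.8, 4.4, -7.0]
gripper_width: 0.327
```

```bash
python3 - <<'E'
from h import *
st(); look("wrist",("lid_b_knob",)); look("side",("lid_b_knob",)); st()
E
```

```text
t 15.0 tcp [ 0.5457 -0.2216  0.1522] yaw -1.55 F [ 3.83  4.41 -7.04] w 0.327
wrist lid_b_knob [([0.547, -0.2221, 0.1671], 0.91)]
side lid_b_knob [([0.545, -0.2223, 0.1633], 0.71)]
t 15.2 tcp [ 0.5457 -0.2216  0.152 ] yaw -1.54 F [ 3.4   5.32 -6.  ] w 0.328
```

The lid is up about 6° and held. I'll raise it to 45°.

>>> carry_out(steps=[[[0.2, 0, -0.45], 0], [[0.4, 0, -0.9], 0], [[0.65, 0, -1.3], 0], [[0.9, 0, -1.7], 0], [[1.1, 0, -2.15], 0], [[1.35, 0, -2.6], 0], [[1.65, 0, -3.0], 0], [[1.95, 0, -3.4], 0], [[2.2, 0, -3.75], 0], [[2.5, 0, -4.1], 0]])

```text
time_s: 16.2
tcp_pos: [0.5694, -0.2221, 0.1936]
ee_rot: [[1.0, -0.027, 0.015], [-0.027, -1.0, 0.0], [0.015, -0.0, -1.0]]
wrist_force: [-2.3, 3.6, -4.1]
gripper_width: 0.323
```

>>> carry_out(steps=[[[0.3, 0, -0.4], 0], [[0.6, 0, -0.75], 0], [[0.95, 0, -1.1], 0], [[1.3, 0, -1.45], 0], [[1.6, 0, -1.8], 0], [[1.95, 0, -2.15], 0], [[2.35, 0, -2.45], 0], [[2.75, 0, -2.75], 0], [[3.1, 0, -3.05], 0], [[3.45, 0, -3.35], 0], [[3.85, 0, -3.65], 0], [[4.25, 0, -3.95], 0], [[4.65, 0, -4.2], 0], [[5.1, 0, -4.45], 0], [[5.5, 0, -4.7], 0], [[5.8, 0, -4.9], 0]])

```text
time_s: 17.8
tcp_pos: [0.6273, -0.2235, 0.2434]
ee_rot: [[1.0, -0.027, 0.015], [-0.027, -1.0, 0.0], [0.015, -0.001, -1.0]]
wrist_force: [-0.3, 4.6, -6.8]
gripper_width: 0.324
```

>>> carry_out(steps=[[[0, 0, 0], 0], [[0, 0, 0], 0], [[0, 0, 0], 0], [[0, 0, 0], 0]])

```text
time_s: 18.2
tcp_pos: [0.6272, -0.2235, 0.2433]
ee_rot: [[1.0, -0.027, 0.015], [-0.027, -1.0, 0.0], [0.015, -0.001, -1.0]]
wrist_force: [-0.5, 3.6, -4.6]
gripper_width: 0.324
```

>>> carry_out(steps=[[[-0.15, 0, 0.1], 0], [[-0.3, 0, 0.2], 0], [[-0.45, 0, 0.25], 0], [[-0.6, 0, 0.3], 0], [[-0.75, 0, 0.35], 0], [[-0.75, 0, 0.35], 0]])

```text
time_s: 18.8
tcp_pos: [0.6196, -0.2233, 0.239]
ee_rot: [[1.0, -0.027, 0.014], [-0.027, -1.0, 0.001], [0.014, -0.001, -1.0]]
wrist_force: [0.8, 3.9, -8.1]
gripper_width: 0.325
```

```bash
python3 - <<'E'
from h import *
st(); look("wrist",("lid_b_knob",)); b=look("side",("lid_b_knob",)); st()
save(7,b)
E
```

```text
t 18.8 tcp [ 0.6196 -0.2233  0.239 ] yaw -1.56 F [ 0.84  3.9  -8.12] w 0.325
wrist lid_b_knob [([0.62, -0.2243, 0.2567], 0.89)]
side lid_b_knob [([0.622, -0.2252, 0.2535], 0.84), ([0.4457, -0.001, 0.0004], 0.45)]
t 19.0 tcp [ 0.6198 -0.2233  0.2391] yaw -1.56 F [ 2.21  3.23 -8.14] w 0.325
```

View pics/7.png

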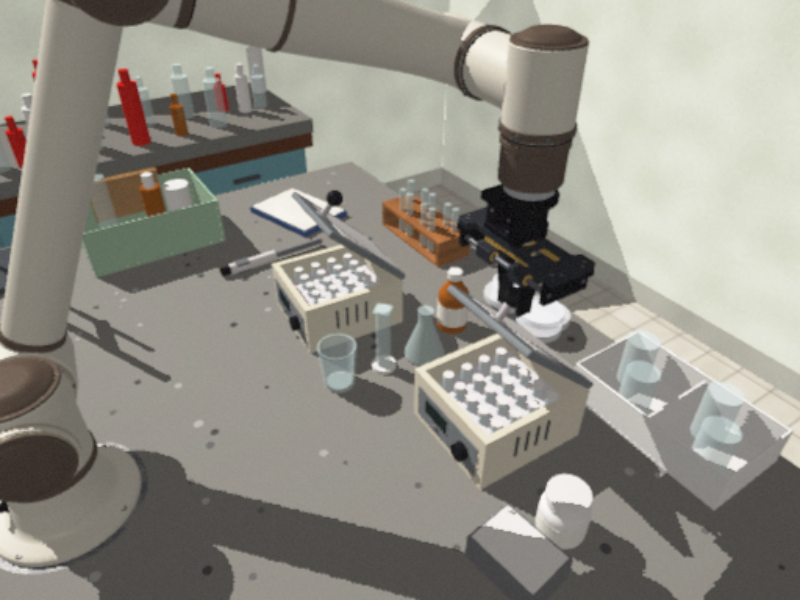

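The right lid follows the hand down all the way with it still leaning on the tool, so this hinge is worn. I'll lower it by hand.

>>> carry_out(steps=[[[-0.5, 0, 0.35], 0], [[-1.05, 0, 0.7], 0], [[-1.45, 0, 1.0], 0], [[-1.85, 0, 1.3], 0], [[-2.2, 0, 1.6], 0], [[-2.6, 0, 1.9], 0], [[-3.0, 0, 2.2], 0], [[-3.4, 0, 2.5], 0], [[-3.7, 0, 2.8], 0], [[-4.0, 0, 3.15], 0], [[-4.35, 0, 3.5], 0], [[-4.7, 0, 3.85], 0], [[-5.0, 0, 4.2], 0], [[-5.3, 0, 4.6], 0], [[-5.3, 0, 4.6], 0]])

```text
time_s: 20.5
tcp_pos: [0.567, -0.222, 0.1915]
ee_rot: [[1.0, -0.027, 0.014], [-0.027, -1.0, 0.001], [0.014, -0.001, -1.0]]
wrist_force: [4.6, 0.7, -7.4]
gripper_width: 0.321
```

```bash
python3 - <<'E'
from h import *
st(); look("wrist",("lid_b_knob",)); look("side",("lid_b_knob",)); st()
E
```

```text
t 20.5 tcp [ 0.567  -0.222   0.1915] yaw -1.57 F [ 4.63  0.73 -7.39] w 0.321
wrist lid_b_knob [([0.5665, -0.2221, 0.2077], 0.59)]
side lid_b_knob [([0.5711, -0.2229, 0.2066], 0.75), ([0.4459, 0.0015, -0.0016], 0.36)]
t 20.7 tcp [ 0.5678 -0.222   0.1925] yaw -1.56 F [ 5.37  0.06 -7.83] w 0.324
```

>>> carry_out(steps=[[[-0.3, 0, 0.4], 0], [[-0.55, 0, 0.75], 0], [[-0.85, 0, 1.15], 0], [[-1.1, 0, 1.5], 0], [[-1.35, 0, 1.95], 0], [[-1.6, 0, 2.4], 0], [[-1.85, 0, 2.8], 0], [[-2.05, 0, 3.2], 0], [[-2.25, 0, 3.65], 0], [[-2.45, 0, 4.1], 0], [[-2.6, 0, 4.5], 0], [[-2.7, 0, 4.9], 0], [[-2.8, 0, 5.25], 0], [[-2.85, 0, 5.5], 0], [[-2.9, 0, 5.7], 0], [[-2.9, 0, 5.8], 0], [[-2.9, 0, 5.8], 0]])

```text
time_s: 22.4
tcp_pos: [0.5384, -0.2213, 0.1361]
ee_rot: [[1.0, -0.027, 0.013], [-0.027, -1.0, -0.0], [0.013, -0.0, -1.0]]
wrist_force: [-6.1, 3.0, 7.6]
gripper_width: 0.321
```

```bash
python3 - <<'E'
from h import *
st(); a=look("wrist",("lid_b_knob",)); b=look("side",("lid_b_knob",)); st(); save(8,a,cv2.resize(b[180:330,230:430],(512,384)))
E
```

```text
t 22.4 tcp [ 0.5384 -0.2213  0.1361] yaw -1.53 F [-6.1   2.98  7.62] w 0.321
wrist lid_b_knob [([0.5412, -0.2204, 0.154], 0.95)]
side lid_b_knob [([0.541, -0.2236, 0.1477], 0.75)]
t 22.6 tcp [ 0.5384 -0.2214  0.1361] yaw -1.53 F [-5.3   2.75  7.24] w 0.327
```

View pics/8.png

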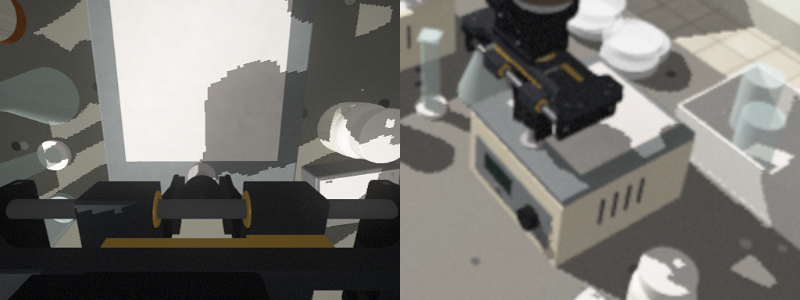

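The lid rests on the rim (the tool is pushed up with 7 N) and looks flush. I'll relax, release and withdraw.

>>> carry_out(steps=[[[0, 0, 0], 0], [[0, 0, 0], 0]])

```text
time_s: 22.8
tcp_pos: [0.5384, -0.2214, 0.1363]
ee_rot: [[1.0, -0.027, 0.014], [-0.027, -1.0, -0.0], [0.014, -0.0, -1.0]]
wrist_force: [-0.4, 0.3, -3.5]
gripper_width: 0.326
```

>>> carry_out(steps=[[[0, 0, 0], 0], [[0, 0, 0], 0], [[0, 0, 0], 0], [[0, 0, 0], 0], [[0, 0, 0], 0], [[0, 0, 0], 0], [[0, 0, 0], 0], [[0, 0, 0], 0], [[0, 0, 0], 0]], gripper=1)

```text
time_s: 23.7
tcp_pos: [0.5384, -0.2213, 0.1363]
ee_rot: [[1.0, -0.027, 0.014], [-0.027, -1.0, -0.0], [0.014, -0.0, -1.0]]
wrist_force: [0.4, 0.2, 0.2]
gripper_width: 0.979
```

>>> carry_out(steps=[[[0, 0, -2], 0], [[0, 0, -5], 0], [[0, 0, -9], 0], [[0, 0, -13], 0], [[0, 0, -17], 0], [[0, 0, -17], 0], [[0, 0, -17], 0]])

```text
time_s: 24.4
tcp_pos: [0.5363, -0.2211, 0.3073]
ee_rot: [[1.0, -0.027, 0.016], [-0.027, -1.0, -0.0], [0.016, -0.0, -1.0]]
wrist_force: [-0.8, -0.3, -0.6]
gripper_width: 0.999
```

```bash
python3 - <<'E'
from h import *
st(); look("wrist",("lid_b_knob",)); b=look("side",("lid_b_knob","lid_b_hinge")); look("top",("lid_b_knob",)); st(); save(9,b)
E
```

```text
t 24.4 tcp [ 0.5363 -0.2211  0.3073] yaw -1.54 F [-0.81 -0.32 -0.65] w 0.999
wrist lid_b_knob [([0.5409, -0.2218, 0.1543], 0.69), ([0.53, -0.0029, -0.0033], 0.48)]
side lid_b_knob [([0.5421, -0.2215, 0.1504], 0.86)]
side lid_b_hinge [([0.7129, -0.2262, 0.1014], 0.67), ([0.5624, -0.4206, -0.0032], 0.27)]
top lid_b_knob [([0.5383, -0.2175, 0.1529], 0.82)]
t 24.75 tcp [ 0.5358 -0.2212  0.3052] yaw -1.54 F [ 0.01 -0.36  0.57] w 0.999
```

View pics/9.png

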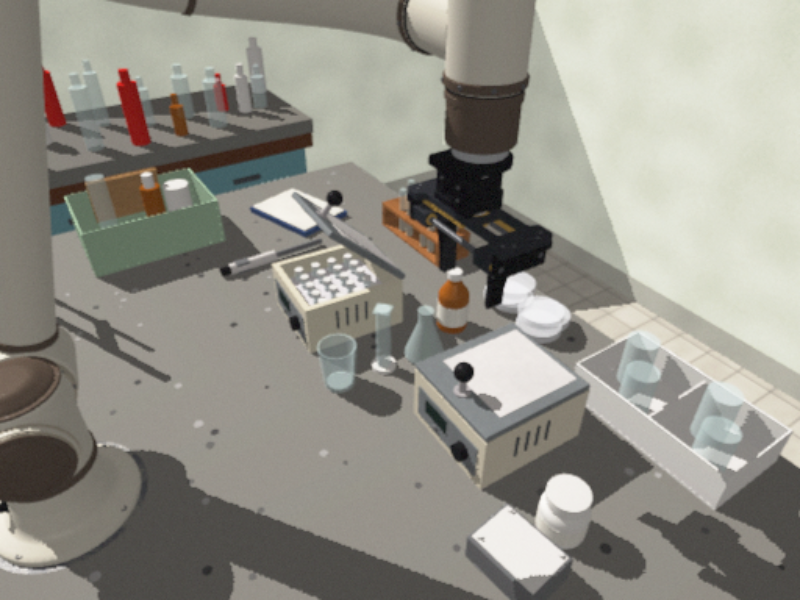

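The side view shows the right lid shut with its knob at (463,372). The left lid stands open with its knob at (335,198), unmoved since picture 7. The bystanders are in place and the gripper is clear.

```bash
python3 -c "
from station import r
print(r.finish_job())"
```

```text
the job is handed in; nothing more can be done
None
```

I tested both lids, left first, and handed the job in at about 25 s of the 69 s allowed; the hand-in reports no verdict.

- **Left warmer, sound hinge:** it took about 9 N along the swing to raise, and it pushed back with about 5 N when I eased it down. I left it standing open by itself at about 43°.
- **Right warmer, worn hinge:** at 45° it followed the hand down freely, leaning on it with about 3 N. I lowered it by hand until the rim pushed back with about 7 N, then released it.

In the last checks the right knob was measured at 0.150 to 0.154 m high, which matches its shut height of 0.152 m. In the last side picture the left lid was still open and unmoved, and the bystanders looked to be in place. The gripper was clear, with no force on it beyond noise.

One disagreement remains. While the knobs were held, the vertical force was larger than the force along the swing explains, probably some strain in the grasp. I therefore judged the hinges mainly on whether the lid followed the hand or resisted it.

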